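Light-cure the blue crown on a coasting turntable

ROBOT

A 7-joint arm with a two-finger parallel gripper is mounted at the origin on the work surface. World frame = base frame: x ahead of the robot, y to its left, z up, the work surface at z = 0. Lengths are in m, angles in rad, forces in N, time in s.
With the tool pointing down it reaches from about 0.4 to 0.85 m from the base axis. Payload 10.4 kg.
Tool frame: the origin (TCP) lies between the finger pads; the fingertips stand manip.tcp_to_tips ahead of it and the grasp point (between the pads) lies 2 mm behind it (manip.tcp_to_tips is the distance from the TCP to the fingertips, in m); y points along the fingers, z is the direction in which the jaws open and shut, and the axes are right-handed (so a half turn about y gives the same grasp; the last joint's range is limited). The gripper opens to 85 mm and grips with 20 to 120 N. Pads are 22 mm wide; open, the fingers measure 114 mm over their backs; the gripper's body (76 mm by 85 mm) begins 54 mm behind the grasp point. The pads swing forward as they close: fully open they stand 13 mm farther back than shut.
Start: joints at [-1.199, 0.332, -0.065, 1.46, 0.022, 1.35, -0.088], TCP at [0.24, 0.577, 0.248] pointing down, gripper open.
Joint ranges: [-2.6, 2.6], [-0.5, 2.12], [-1.47, 1.34], [0.16, 2.42], [-1.27, 4.41], [0.06, 2.06], [-2.6, 2.6]. Speed limits (rad/s): [2.22, 2.22, 2.79, 2.79, 3.14, 3.14, 3.14].

INTERFACE

Orientations are given as a unit quaternion [x, y, z, w].
In Python, from workcell import manip gives the robot as it stands. The module is installed in compiled form; this text tells all that it offers.
- The arm moves only by the tool move_arm, never from a script. Its argument "increments" is a list of rows, each an object with "offset": the shift along the tool's x, y, z in m, a list of three; "yaw": the turn about the tool's y in degrees; "jaw": the closure in counts, from 0 (fully open) to 255 (shut). In form: [{"offset": [tx, ty, tz], "yaw": yaw, "jaw": jaw}, ...]. A call has 1 to 10 rows; each row is the pose to reach, as a shift and turn from the pose measured when the call began, along the tool's axes at that moment; what a row does not reach only later rows make up. A row lasts 1/12 s, in which the tool goes at most 41.7 mm and 7.16 degrees, less where a joint would pass 70% of its speed; a pose out of reach is approached as far as the arm can. A call with a gripper value outside its range is refused whole. The fingers move at their own pace and stop on an object; "squeeze" is the grip in N (left out, the last holds). Time passes only in rows, so rows that repeat a pose let the fingers close. It gives the time, the measured TCP pose, the force and the opening at its end, in the units of the state.
- manip.get_obs(): the state, without advancing time (a new reading comes with each control period).
- manip.camera(name): name is "side" or "top" or "wrist"; returns a dict with "pixels" (400x640x3 uint8, red, green, blue), "depth" (400x640 float32, m along the optical axis (not along the pixel's ray), 0 where there is no reading), "intrinsics" (3x3 intrinsics, pixels), "R" (3x3) and "t" (3): a world point X has camera coordinates R X + t; the wrist camera has in their place "mount" (4x4, takes a point from camera to tool coordinates, whose origin is the TCP and whose axes are the tool frame's). Camera axes: x right, y down, z forward; pixel columns grow to the right and rows downward; lengths in m; the calibration is good to about 2 mm. A picture is of the moment at which its call begins: read the wrist's pose just before it.
- manip.hand_in(): hands the job in, once; it reports no verdict.
Trained networks look in a picture, given as the dict that the camera call returned (one of the last four; its "shot" number tells which), for a name from the list of things; names that differ only in an ending like _2 or _b are one class to them, and where a whole thing is asked for, a point or a joint stands for the part that bears it (a point fixed in the world has none). Each returns a list of dicts, best first, with "confidence" (0 to 1); they miss things now and then, are a little off and sometimes report something else, mostly with a low value. They report only what shows in the picture. A call takes as long as a camera call. They do not tell look-alikes from the thing itself.
- manip.recognise(picture, query): "bbox" ([left, top, right, bottom] in pixels, round what is visible of it).
- manip.spot_point(picture, query): "centre" ([column, row] in pixels: a listed point, or the origin of a listed thing).
The state is a dict: "clock": time; "joint_pos": joint angles; "joint_velocities": joint speeds; "tau": joint torques, N m; "position": TCP position; "ee_rot": TCP orientation; "ft_force": force on the tool from outside, world axes, zero at the start; "torque": the same for the moment, N m; "grip_width": opening from 0.0 (shut) to 1.0 (fully open).
Only numpy, scipy, OpenCV 4.12 (cv2) and the standard library are available. Lean on these libraries where they do the work, as an engineer would, in place of code of your own. Each camera call takes 0.05 s, during which the arm holds its last target. There are 200 camera calls.

TASK

Give the turntable a push by its red knob so that it keeps turning by itself, take the curing torch out of its holder, and hold it upright with its light end straight above the blue crown, about 2.5 cm over it and never touching, following the crown round for five seconds without a break while the platter coasts untouched, no slower than one turn in fifteen seconds and never faster than one in three. Then stand the torch back in its holder and let go; do not drop the torch or strike the turntable hard, and leave everything else on the bench where it is.

Things in the scene. Friction and masses are not known exactly. Their poses are not given: they have to be found in the camera images.
- platter: Round aluminium platter, 220 mm across, 12 mm thick, turning freely either way without limit about its vertical centre line. Origin: centre of its underside, on the turning axis, 34 mm above the bench. z is up, x points from the centre to the red knob; its yaw is the turning angle. Fixed on it: red knob (+x side), blue-crowned model (-x side), two white-crowned models (+y, -y).
- platter_top (a point): Centre of the platter's top face, on the turning axis, 46 mm above the bench. Platter with load: nominally 1.3 kg, inertia 0.008 kg m2 (both vary by 25 percent); bearing drag 0.0001 N m plus 0.0002 N m per rad/s: it loses about a third of its speed in 8 s. No motor: it must be pushed. Its fixed black foot is 150 mm across; its place varies.
- knob_top (a point): Centre of the top of the red knob, an upright fixed pin 16 mm in diameter and 45 mm tall on the platter's rim, 95 mm from the turning axis; the top is 91 mm above the bench. Push it sideways, along the rim.
- crown_top (a point): Centre of the top of the blue crown, 30 mm across, on a plaster model 36 mm across at its foot; 75 mm from the turning axis, across from the knob, 86 mm above the bench. Goes round with the platter. The two white-crowned models have the same size, height and radius, a quarter turn to either side.
- torch: Curing torch: a grey upright cylinder 32 mm in diameter and 130 mm long, 0.14 kg, with an orange band at its lower, light end (inside the holder at the start) and a black band near the top. Origin: centre of the lower (light) end; z axis along the torch towards its top. At the start it stands upright in the holder, light end 8 mm, top 138 mm above the bench. Its yaw has no meaning.
- holder: White round cup fixed to the bench, the torch's charging holder: 50 mm tall, 62 mm across at the mouth, inner diameter 48 mm at the mouth, inner floor 8 mm above the bench. Origin: centre of its underside on the bench. Its place varies.
- mug: White mug 80 mm across, 90 mm tall, a bystander; origin at the centre of its underside.
- spray: Aluminium spray bottle 44 mm across, 115 mm tall, a bystander; origin at the centre of its underside.
- carton: Cardboard carton 90 x 60 x 80 mm, a bystander; origin at the centre of its underside.
- spare_model: Plaster model 60 mm across, 35 mm tall, lying in a blue tray to the right, a bystander; origin at the centre of its underside.
- spatula: Mixing spatula lying on the bench, a bystander; origin on its underside.
Not all that is in view belongs to the job. Leave any orange or turquoise look-alike of the holder alone.

How it is judged:
On the way, in this order (a step that is already met when the one before it is completed fails the run):
1. the platter coasts by itself, untouched, at 0.4 rad/s or more (angular speed of platter above 0.4 rad/s and contact force between platter and anything else below 0.3 N), for 0.3 s.
2. the torch's light end stays within 20 mm (horizontally) of the crown's centre and 8 to 45 mm above it for 4.5 s, torch upright, while the platter coasts untouched at 0.4 rad/s or more (all of step 1 and horizontal distance between torch and crown_top below 0.02 m and z of torch in the frame of crown_top between 0.008 and 0.045 m and angle between torch's own z axis and vertical below 0.25 rad), for 4.5 s.
At the end, for the whole second after the job is handed in: The torch stands released and at rest in its holder, light end down on the holder's floor (within 6 mm in height and 14 mm of the holder's centre), upright within 0.12 rad. The platter may still be turning (horizontal distance between torch and holder below 0.014 m and height (world z) of torch between 0.004 and 0.014 m and angle between torch's own z axis and vertical below 0.12 rad and linear speed of torch below 0.03 m/s); the robot touches nothing.
It fails at once if the torch touches the platter or anything on it (contact force between torch and platter above 0.5 N).
It fails at once if the platter is spun faster than 2.2 rad/s (angular speed of platter above 2.2 rad/s).
It fails at once if the platter is struck or pressed harder than 25 N (contact force between anything else and platter above 25 N).
It fails at once if the torch is dropped or thrown (faster than 0.8 m/s) (linear speed of torch above 0.8 m/s).
It fails at once if a bystander is moved by more than 20 mm (distance of any of mug, spray, carton, spare_model, spatula from where it was at the start of the episode above 0.02 m).
It also fails if it takes over 54 s, if anything falls off the work surface, if the arm or the gripper's body presses on something with over 40 N, if the wrist force passes 120 N, or if a joint passes its speed limit or range.

## Working session

There is one attempt and no reset: what is moved stays moved. The work goes in short steps, Python scripts to look and compute and a tool call to move; the robot and the scene stay as the last step left them, time stands still between calls to the robot, and variables do not carry over. Pictures are saved under pics/ and viewed, about 8 in all and at most 12, crops included, and the job is handed in when it is done.

Besides the shell and the picture viewer there is one more tool, called after "Call:" in YAML: its name, and indented under it one key for each argument. move_arm: Moves the arm, as the interface text tells. Its arguments: {"type":"object","properties":{"increments":{"type":"array","items":{"type":"object","properties":{"offset":{"type":"array","items":{"type":"number"}},"yaw":{"type":"number"},"jaw":{"type":"number"}}}},"squeeze":{"type":"number"}},"required":["increments"]}

```bash
mkdir -p pics
cat > h.py <<'E'
import numpy as np,cv2
from workcell import manip
from scipy.spatial.transform import Rotation as Ro
def save(p,n,box=None,s=1):
    im=p["pixels"][:,:,::-1]
    if box: im=im[box[1]:box[3],box[0]:box[2]]
    cv2.imwrite("pics/"+n,cv2.resize(im,None,fx=s,fy=s))
def ray(p,c):
    R,t=np.array(p["R"]),np.array(p["t"])
    d=R.T@np.linalg.inv(p["intrinsics"])@np.array([c[0],c[1],1.]); return -R.T@t,d
def atz(p,c,z):
    o,d=ray(p,c); return o+d*(z-o[2])/d[2]
def cloud(p):
    v,u=np.mgrid[:400,:640]; D=p["depth"]
    pc=(np.linalg.inv(p["intrinsics"])@np.stack([u.ravel()*D.ravel(),v.ravel()*D.ravel(),D.ravel()]))
    return (np.array(p["R"]).T@(pc-np.array(p["t"])[:,None])).T.reshape(400,640,3)
E
python3 - <<'E'
from h import *
np.set_printoptions(precision=4,suppress=True)
o=manip.get_obs();print(o,manip.tcp_to_tips); print(Ro.from_quat(o["ee_rot"]).as_matrix())
Z=dict(platter_top=.046,knob_top=.091,crown_top=.086,torch=.008,holder=0,mug=0,spray=0,carton=0,spare_model=0,spatula=0)
for n in ["top","side"]:
    p=manip.camera(n);save(p,n+"0.png")
    print(n,"cam",ray(p,(320,200))[0])
    for q,z in Z.items():
        for r in manip.spot_point(p,q)[:3]: print(q,np.round(r["centre"],1),round(r["confidence"],2),atz(p,r["centre"],z))
E
```

```text
{'clock': 0.0, 'joint_pos': array([-1.1986,  0.3329, -0.0647,  1.461 ,  0.0216,  1.3499, -0.0885]), 'joint_velocities': array([ 0.0002,  0.0003, -0.0019,  0.0008, -0.0006,  0.0009, -0.0003]), 'tau': array([  0.0007, -62.5438,   0.0493, -39.1608,   0.0162,   0.0098,
        -0.    ]), 'position': array([0.2403, 0.5766, 0.2475]), 'ee_rot': array([ 0.6939, -0.1388,  0.1386, -0.6929]), 'ft_force': array([-0.0812, -0.1839,  0.3986]), 'torque': array([-0.0031, -0.0425, -0.0032]), 'grip_width': 0.9988921464037921} 0.017
[[ 0.9231 -0.0005  0.3846]
 [-0.3846 -0.0014  0.9231]
 [ 0.0001 -1.     -0.0014]]
top cam [ 0.3794 -0.0544  1.5219]
platter_top [326.1 208.2] 0.96 [ 0.5724 -0.0924  0.046 ]
knob_top [352.1 222.5] 0.65 [ 0.5175 -0.1794  0.091 ]
knob_top [413.3 185.5] 0.47 [ 0.6453 -0.3928  0.091 ]
crown_top [310.8 195.8] 0.8 [ 0.6102 -0.039   0.086 ]
crown_top [353.3 221.5] 0.42 [ 0.5214 -0.184   0.086 ]
crown_top [286.6 152.1] 0.26 [0.7645 0.0454 0.086 ]
torch [220.  249.8] 0.52 [0.4295 0.2826 0.008 ]
holder [188.9 244.7] 0.6 [0.4481 0.395  0.    ]
holder [253.5 235.1] 0.57 [0.4817 0.1668 0.
[... 353 characters left out ...]
   ]
side cam [ 0.1085 -0.6961  0.6533]
platter_top [314.4 231.7] 0.91 [ 0.5565 -0.1097  0.046 ]
knob_top [322.1 240.1] 0.92 [ 0.5196 -0.1872  0.091 ]
torch [207.1 191.4] 0.58 [0.4333 0.2755 0.008 ]
holder [236.4 207.3] 0.97 [0.472  0.1586 0.    ]
holder [205.8 193.5] 0.78 [0.4293 0.2788 0.    ]
holder [197.  178.2] 0.58 [0.4429 0.3801 0.    ]
mug [251.6 153.2] 0.68 [0.6737 0.4311 0.    ]
mug [319.8 240.7] 0.42 [ 0.5797 -0.1032  0.    ]
spray [309.6 172.2] 0.61 [0.7662 0.1975 0.    ]
carton [340.7 190.9] 0.83 [0.7778 0.0476 0.    ]
spare_model [447.3 383.4] 0.78 [ 0.5284 -0.5472  0.    ]
spatula [430.9 301.8] 0.77 [ 0.6535 -0.4086  0.    ]
spatula [315.2 233.8] 0.73 [ 0.5869 -0.0736  0.    ]
```

View pictures.

Run:
```python
import cv2,numpy as np
a=cv2.imread("pics/top0.png")[110:290,150:490];b=cv2.imread("pics/side0.png")[110:400,150:500]
a=cv2.resize(a,(640,339));b=cv2.resize(b,(640,530))
cv2.imwrite("pics/v1.png",cv2.resize(a,(800,424)));cv2.imwrite("pics/v2.png",b)
```

```text
(no output)
```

View pics/v1.png

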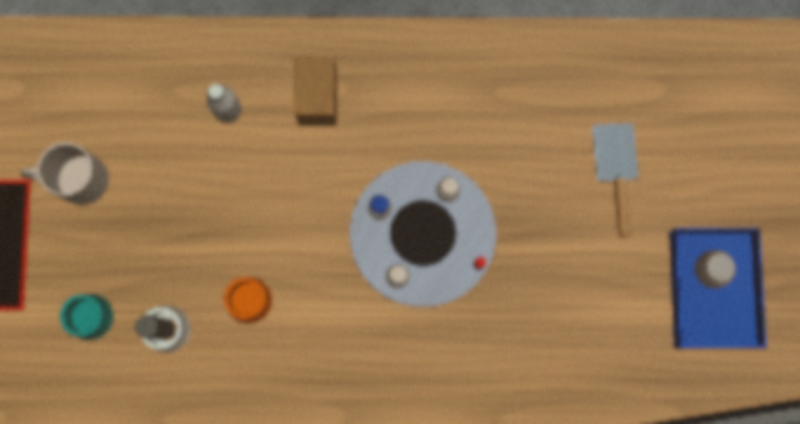

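View pics/v2.png

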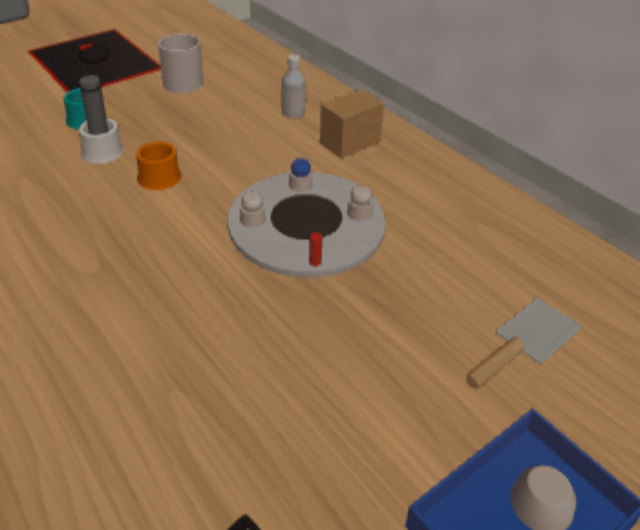

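View 1 (top) and view 2 (side) show these candidates, given in full-image pixels of the top camera:
- White holder with the grey torch at about (219,249). This is the one the description asks for.
- Turquoise look-alike at (187,244) and orange look-alike at (255,237). I'll leave both alone.
- Red knob at (353,222). The red-bordered black mat at far left isn't it.
- Blue crown at (311,197). The blue tray on the right isn't it.

Next I'll refine these positions with depth and colour.

```bash
cat >> h.py <<'E'
def cen(p,kind,box):
    x0,y0,x1,y1=box; im=p["pixels"].astype(int); r,g,b=im[...,0],im[...,1],im[...,2]
    m=(b>r+50)&(b>g+35) if kind=="b" else (r>g+80)&(r>b+80)
    k=np.zeros_like(m);k[y0:y1,x0:x1]=1;m&=k
    v,u=np.nonzero(m); return np.array([u.mean(),v.mean()]) if len(u) else None,len(u)
E
python3 - <<'E'
from h import *
np.set_printoptions(precision=4,suppress=True)
P={n:manip.camera(n) for n in("top","side")}
for n,p in P.items():
    C=cloud(p);x,y,z=C[...,0],C[...,1],C[...,2]
    m=(abs(z-.046)<.006)&(np.hypot(x-.565,y+.1)<.16)
    cnt,_=cv2.findContours(m.astype(np.uint8),cv2.RETR_EXTERNAL,cv2.CHAIN_APPROX_NONE)
    c=max(cnt,key=cv2.contourArea)[:,0]; h=np.array([C[v,u] for u,v in c])
    A=np.c_[2*h[:,:2],np.ones(len(h))];s=np.linalg.lstsq(A,(h[:,:2]**2).sum(1),rcond=None)[0]
    print(n,"platter",s[:2],"r",np.sqrt(s[2]+s[:2]@s[:2]))
    for nm,zl,zh in(("torch",.08,.16),("torchtop",.13,.15),("holderrim",.04,.056)):
        m=(z>zl)&(z<zh)&(np.hypot(x-.43,y-.277)<.05);q=C[m];print(nm,m.sum(),q.mean(0),q.min(0),q.max(0))
    m=(z>.06)&(np.hypot(x-.565,y+.1)<.12)
    box=(290,180,370,240) if n=="top" else (270,170,365,270)
    for k,zz in(("b",.08),("r",.085 if n=="top" else .07)):
        c,k2=cen(p,k,box);print(k,c,k2,atz(p,c,zz) if c is not None else "")
save(P["side"],"c.png",(180,120,260,220),5)
E
```

```text
top platter [ 0.5694 -0.1043] r 0.10767464623199027
torch 111 [0.4288 0.2756 0.1281] [0.415  0.2635 0.0816] [0.4441 0.2929 0.1501]
torchtop 78 [0.4293 0.2787 0.1373] [0.415  0.2648 0.1302] [0.4441 0.2929 0.1436]
holderrim 104 [0.4292 0.271  0.0488] [0.4002 0.2493 0.04  ] [0.4586 0.3036 0.0558]
b [310.9722 196.0833] 36 [ 0.6102 -0.0395  0.08  ]
r [353.6364 221.0909] 11 [ 0.5229 -0.1852  0.085 ]
side platter [ 0.565  -0.1043] r 0.10261036023306408
torch 240 [0.4275 0.2737 0.1143] [0.4141 0.264  0.0802] [0.4449 0.2997 0.1403]
torchtop 69 [0.4293 0.2786 0.1361] [0.4151 0.2663 0.1304] [0.4449 0.2997 0.1403]
holderrim 167 [0.4272 0.2717 0.0474] [0.4003 0.2498 0.0401] [0.4602 0.3148 0.0558]
b [314.5714 200.5918] 49 [ 0.6092 -0.039   0.08  ]
r [322.8333 245.3095] 84 [ 0.5251 -0.1837  0.07  ]
```

View pics/c.png

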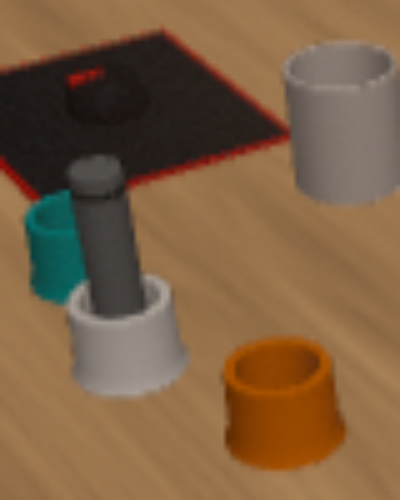

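The crop confirms it: the grey torch stands in the white holder, with turquoise behind it and orange to the right. I'm moving now, jaws closed as a pusher, to hover behind the knob.

Call:
move_arm:
  increments:
    - {"offset": [0.02, 0, -0.023], "yaw": 0, "jaw": 255}
    - {"offset": [0.047, 0, -0.054], "yaw": 0, "jaw": 255}
    - {"offset": [0.074, 0.005, -0.085], "yaw": 0, "jaw": 255}
    - {"offset": [0.1, 0.01, -0.115], "yaw": 0, "jaw": 255}
    - {"offset": [0.127, 0.015, -0.145], "yaw": 0, "jaw": 255}
    - {"offset": [0.153, 0.02, -0.175], "yaw": 0, "jaw": 255}
    - {"offset": [0.179, 0.025, -0.205], "yaw": 0, "jaw": 255}
    - {"offset": [0.205, 0.03, -0.235], "yaw": 0, "jaw": 255}
    - {"offset": [0.231, 0.035, -0.265], "yaw": 0, "jaw": 255}
    - {"offset": [0.257, 0.04, -0.295], "yaw": 0, "jaw": 255}
  squeeze: 40

```text
clock: 2.03
position: [0.3644, 0.2039, 0.2083]
ee_rot: [-0.693, 0.139, -0.139, 0.694]
ft_force: [0.8, 1.1, 0.7]
grip_width: 0.003
```

Call:
move_arm:
  increments:
    - {"offset": [0.026, 0.005, -0.03]}
    - {"offset": [0.053, 0.01, -0.06]}
    - {"offset": [0.079, 0.015, -0.09]}
    - {"offset": [0.105, 0.02, -0.12]}
    - {"offset": [0.131, 0.025, -0.15]}
    - {"offset": [0.158, 0.03, -0.18]}
    - {"offset": [0.184, 0.035, -0.21]}
    - {"offset": [0.21, 0.04, -0.24]}
    - {"offset": [0.236, 0.043, -0.27]}
    - {"offset": [0.2615, 0.043, -0.298]}

```text
invalid input at $.increments[0]: expected keys offset, yaw, jaw
```

Call:
move_arm:
  increments:
    - {"offset": [0, 0.02, 0]}
    - {"offset": [0, 0.04, 0]}
    - {"offset": [0, 0.06, 0]}
    - {"offset": [0, 0.075, 0]}
    - {"offset": [0, 0.081, 0]}
    - {"offset": [0, 0.081, 0]}

```text
invalid input at $.increments[0]: expected keys offset, yaw, jaw
```

Call:
move_arm:
  increments:
    - {"offset": [0.026, 0.005, -0.03], "yaw": 0, "jaw": 255}
    - {"offset": [0.053, 0.01, -0.06], "yaw": 0, "jaw": 255}
    - {"offset": [0.079, 0.015, -0.09], "yaw": 0, "jaw": 255}
    - {"offset": [0.105, 0.02, -0.12], "yaw": 0, "jaw": 255}
    - {"offset": [0.131, 0.025, -0.15], "yaw": 0, "jaw": 255}
    - {"offset": [0.158, 0.03, -0.18], "yaw": 0, "jaw": 255}
    - {"offset": [0.184, 0.035, -0.21], "yaw": 0, "jaw": 255}
    - {"offset": [0.21, 0.04, -0.24], "yaw": 0, "jaw": 255}
    - {"offset": [0.236, 0.043, -0.27], "yaw": 0, "jaw": 255}
    - {"offset": [0.2615, 0.043, -0.298], "yaw": 0, "jaw": 255}

```text
clock: 2.87
position: [0.4912, -0.1738, 0.1648]
ee_rot: [-0.693, 0.138, -0.139, 0.694]
ft_force: [1.3, -0.2, -0.3]
grip_width: 0.0
```

Call:
move_arm:
  increments:
    - {"offset": [0, 0.02, 0], "yaw": 0, "jaw": 255}
    - {"offset": [0, 0.045, 0], "yaw": 0, "jaw": 255}
    - {"offset": [0, 0.07, 0], "yaw": 0, "jaw": 255}
    - {"offset": [0, 0.081, 0], "yaw": 0, "jaw": 255}
    - {"offset": [0.004, 0.081, 0], "yaw": 0, "jaw": 255}
    - {"offset": [0.008, 0.081, 0], "yaw": 0, "jaw": 255}
    - {"offset": [0.012, 0.081, 0], "yaw": 0, "jaw": 255}
    - {"offset": [0.016, 0.081, 0], "yaw": 0, "jaw": 255}
    - {"offset": [0.02, 0.081, 0], "yaw": 0, "jaw": 255}

```text
clock: 3.62
position: [0.511, -0.1816, 0.085]
ee_rot: [-0.693, 0.138, -0.139, 0.694]
ft_force: [0.1, -0.2, -1.4]
grip_width: -0.0
```

Call:
move_arm:
  increments:
    - {"offset": [0.005, 0, 0], "yaw": 0, "jaw": 255}
    - {"offset": [0.011, 0, 0], "yaw": 0, "jaw": 255}
    - {"offset": [0.018, 0, 0], "yaw": 0, "jaw": 255}
    - {"offset": [0.026, 0, 0], "yaw": 0, "jaw": 255}
    - {"offset": [0.0345, 0, 0], "yaw": 0, "jaw": 255}
    - {"offset": [0.043, 0, 0], "yaw": 0, "jaw": 255}
    - {"offset": [0.041, 0, 0], "yaw": 0, "jaw": 255}
    - {"offset": [0.037, -0.02, 0], "yaw": 0, "jaw": 255}
    - {"offset": [0.035, -0.05, 0], "yaw": 0, "jaw": 128}
    - {"offset": [0.035, -0.085, 0], "yaw": 0, "jaw": 0}

```text
clock: 4.45
position: [0.5415, -0.1949, 0.1696]
ee_rot: [-0.693, 0.139, -0.138, 0.694]
ft_force: [0.6, -0.4, 0.9]
grip_width: 0.275
```

```bash
cat > ang.py <<'E'
from h import *
O=np.array([.570,-.104])
def ang(n):
    t=manip.get_obs()["clock"];p=manip.camera(n)
    box=(290,180,365,240) if n=="top" else (260,160,370,280)
    out=[]
    for k,z,a in(("b",.08,0),("r",.085 if n=="top" else .07,np.pi)):
        c,m=cen(p,k,box)
        if c is not None and m>6:
            w=atz(p,c,z)[:2]-O; out.append((k,m,round(np.hypot(*w),4),round(float((np.arctan2(w[1],w[0])+a)%(2*np.pi)),3)))
    print(n,round(t,3),out)
E
python3 - <<'E'
from ang import *
o=manip.get_obs();print(o["position"],o["ft_force"],o["grip_width"])
for i in range(3): ang("top");ang("side")
E
```

```text
[ 0.54151787 -0.19491507  0.16956198] [ 0.64045458 -0.42707969  0.87033234] 0.27526572112067693
top 4.45 [('b', 32, np.float64(0.0745), 1.943)]
side 4.5 [('b', 61, np.float64(0.0743), 2.012), ('r', 70, np.float64(0.0948), 2.059)]
top 4.55 [('b', 36, np.float64(0.0742), 2.062)]
side 4.6 [('b', 61, np.float64(0.0746), 2.138), ('r', 68, np.float64(0.0952), 2.178)]
top 4.65 [('b', 37, np.float64(0.0743), 2.182), ('r', 8, np.float64(0.096), 2.225)]
side 4.7 [('b', 63, np.float64(0.0743), 2.254), ('r', 69, np.float64(0.0956), 2.299)]
```

Call:
move_arm:
  increments:
    - {"offset": [-0.018, -0.008, 0.025], "yaw": 0, "jaw": 0}
    - {"offset": [-0.042, -0.008, 0.058], "yaw": 0, "jaw": 0}
    - {"offset": [-0.066, -0.008, 0.091], "yaw": 0, "jaw": 0}
    - {"offset": [-0.09, -0.008, 0.124], "yaw": 0, "jaw": 0}
    - {"offset": [-0.114, -0.008, 0.157], "yaw": 0, "jaw": 0}
    - {"offset": [-0.138, -0.008, 0.19], "yaw": 0, "jaw": 0}
    - {"offset": [-0.162, -0.008, 0.223], "yaw": 0, "jaw": 0}
    - {"offset": [-0.186, -0.008, 0.256], "yaw": 0, "jaw": 0}
    - {"offset": [-0.21, -0.008, 0.289], "yaw": 0, "jaw": 0}
    - {"offset": [-0.234, -0.008, 0.322], "yaw": 0, "jaw": 0}

```text
clock: 5.58
position: [0.4487, 0.1939, 0.1765]
ee_rot: [-0.693, 0.138, -0.138, 0.694]
ft_force: [0.7, 0.3, -0.7]
grip_width: 1.0
```

Call:
move_arm:
  increments:
    - {"offset": [-0.024, 0, 0.033], "yaw": 0, "jaw": 0}
    - {"offset": [-0.044, 0, 0.06], "yaw": 0, "jaw": 0}
    - {"offset": [-0.052, 0, 0.072], "yaw": 0, "jaw": 0}
    - {"offset": [-0.052, 0, 0.072], "yaw": 0, "jaw": 0}

```text
clock: 5.92
position: [0.4262, 0.2838, 0.1751]
ee_rot: [0.694, -0.137, 0.136, -0.693]
ft_force: [-0.4, 0.3, 0.2]
grip_width: 1.001
```

Run:
```python
from h import *
np.set_printoptions(precision=4,suppress=True)
o=manip.get_obs();print(o["position"],o["grip_width"],o["clock"])
p=manip.camera("wrist");save(p,"w.png")
M=np.array(p["mount"]);R=Ro.from_quat(o["ee_rot"]).as_matrix()
D=p["depth"];v,u=np.mgrid[:400,:640]
pc=np.linalg.inv(p["intrinsics"])@np.stack([u.ravel(),v.ravel(),np.ones(u.size)])*D.ravel()
T=(M[:3,:3]@pc+M[:3,3:]).T; W=T@R.T+o["position"]
m=(D.ravel()>0)&(W[:,2]>.12)&(W[:,2]<.15)&(np.hypot(W[:,0]-.429,W[:,1]-.279)<.04)
print(m.sum(),"torch tool",T[m].mean(0),T[m].min(0),T[m].max(0),"world",W[m].mean(0))
```

```text
[0.4262 0.2838 0.1751] 1.0005973540955075 5.9167
3199 torch tool [0.0011 0.0384 0.0007] [-0.0124  0.0348 -0.0152] [0.0195 0.0551 0.0167] world [0.4274 0.284  0.1366]
```

View pics/w.png

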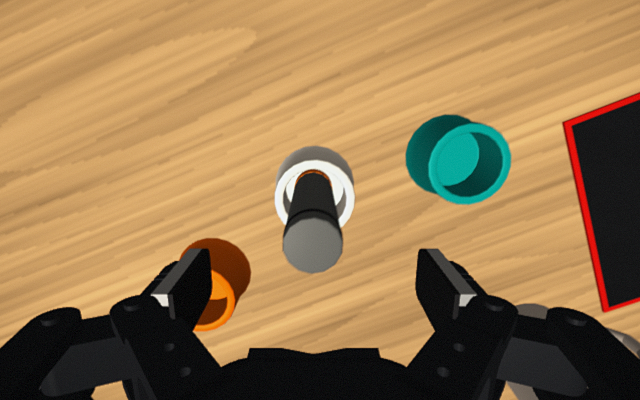

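The wrist view shows the torch top centred between the pads at (312,245), in the white cup. Next I'll descend and grip.

Call:
move_arm:
  increments:
    - {"offset": [0.002, 0.025, 0], "yaw": 0, "jaw": 0}
    - {"offset": [0.002, 0.055, 0], "yaw": 0, "jaw": 0}
    - {"offset": [0.002, 0.073, 0], "yaw": 0, "jaw": 0}
    - {"offset": [0.002, 0.073, 0], "yaw": 0, "jaw": 200}
    - {"offset": [0.002, 0.073, 0], "yaw": 0, "jaw": 255}
    - {"offset": [0.002, 0.073, 0], "yaw": 0, "jaw": 255}
    - {"offset": [0.002, 0.073, 0], "yaw": 0, "jaw": 255}
    - {"offset": [0.002, 0.073, 0], "yaw": 0, "jaw": 255}
    - {"offset": [0.002, 0.073, 0], "yaw": 0, "jaw": 255}
    - {"offset": [0.002, 0.073, 0], "yaw": 0, "jaw": 255}
  squeeze: 40

```text
clock: 6.8
position: [0.43, 0.2809, 0.1037]
ee_rot: [-0.693, 0.137, -0.138, 0.694]
ft_force: [-0.0, -1.2, 7.5]
grip_width: 0.364
```

Run:
```python
from ang import *
o=manip.get_obs();print(o["position"],o["ft_force"],o["grip_width"],o["clock"])
for i in range(2): ang("top");ang("side")
```

```text
[0.43002906 0.28090721 0.10366731] [-0.03220471 -1.24303092  7.47263252] 0.3644555448496877 6.8
top 6.8 [('b', 36, np.float64(0.0754), 4.648), ('r', 12, np.float64(0.0956), 4.605)]
side 6.85 [('b', 77, np.float64(0.0736), 4.702), ('r', 66, np.float64(0.0968), 4.656)]
top 6.9 [('b', 34, np.float64(0.0757), 4.759), ('r', 12, np.float64(0.095), 4.714)]
side 6.95 [('b', 71, np.float64(0.0738), 4.809), ('r', 65, np.float64(0.0971), 4.753)]
```

Call:
move_arm:
  increments:
    - {"offset": [0, -0.015, 0], "yaw": 0, "jaw": 255}
    - {"offset": [0, -0.04, 0], "yaw": 0, "jaw": 255}
    - {"offset": [0, -0.07, 0], "yaw": 0, "jaw": 255}
    - {"offset": [0, -0.095, 0], "yaw": 0, "jaw": 255}
    - {"offset": [0.014, -0.105, -0.015], "yaw": 0, "jaw": 255}
    - {"offset": [0.034, -0.105, -0.037], "yaw": 0, "jaw": 255}
    - {"offset": [0.058, -0.105, -0.062], "yaw": 0, "jaw": 255}
    - {"offset": [0.0815, -0.105, -0.088], "yaw": 0, "jaw": 255}
    - {"offset": [0.105, -0.105, -0.1135], "yaw": 0, "jaw": 255}
    - {"offset": [0.129, -0.105, -0.139], "yaw": 0, "jaw": 255}

```text
clock: 7.83
position: [0.4964, 0.1016, 0.2091]
ee_rot: [-0.693, 0.137, -0.138, 0.694]
ft_force: [0.8, 0.3, -1.0]
grip_width: 0.362
```

Call:
move_arm:
  increments:
    - {"offset": [0.024, 0, -0.0255], "yaw": 0, "jaw": 255}
    - {"offset": [0.0475, 0, -0.051], "yaw": 0, "jaw": 255}
    - {"offset": [0.068, 0, -0.073], "yaw": 0, "jaw": 255}
    - {"offset": [0.085, 0, -0.0915], "yaw": 0, "jaw": 255}
    - {"offset": [0.095, 0, -0.1025], "yaw": 0, "jaw": 255}
    - {"offset": [0.0985, 0, -0.106], "yaw": 0, "jaw": 255}

```text
clock: 8.33
position: [0.5473, -0.0371, 0.2093]
ee_rot: [-0.693, 0.138, -0.139, 0.693]
ft_force: [0.2, 0.8, -1.8]
grip_width: 0.366
```

```bash
sed -i 's/.570,-.104/.572,-.1035/' ang.py
python3 - <<'E'
from ang import *
np.set_printoptions(precision=4,suppress=True)
o=manip.get_obs();print(o["position"],o["ee_rot"],o["ft_force"],o["grip_width"],o["clock"])
ang("top");ang("side");ang("side")
p=manip.camera("side");save(p,"s2.png",(180,60,420,260),3)
C=cloud(p);x,y,z=C[...,0],C[...,1],C[...,2];q=o["position"]
m=(np.hypot(x-q[0],y-q[1])<.035)&(z>.09)&(z<.25);Q=C[m]
for a in np.arange(.1,.2,.01):
    k=Q[abs(Q[:,2]-a)<.005]
    if len(k): print(round(a,3),len(k),k.mean(0),k.min(0),k.max(0))
E
```

```text
[ 0.5473 -0.0371  0.2093] [-0.6933  0.1381 -0.1391  0.6935] [ 0.1824  0.8411 -1.7506] 0.36557490718458824 8.3333
top 8.333 [('b', 15, np.float64(0.0752), 6.168), ('r', 11, np.float64(0.0958), 6.249)]
side 8.383 [('b', 55, np.float64(0.0741), 0.011), ('r', 77, np.float64(0.0945), 6.272)]
side 8.433 [('b', 55, np.float64(0.0742), 0.064), ('r', 84, np.float64(0.0952), 0.061)]
0.11 4 [ 0.5404 -0.0399  0.1147] [ 0.5313 -0.0454  0.1146] [ 0.5518 -0.0311  0.1149]
0.12 38 [ 0.5399 -0.0412  0.1202] [ 0.5299 -0.0484  0.1152] [ 0.5561 -0.0243  0.1247]
0.13 46 [ 0.54   -0.0408  0.1296] [ 0.5304 -0.0497  0.1253] [ 0.5555 -0.0243  0.1347]
0.14 45 [ 0.541  -0.041   0.1401] [ 0.531  -0.0483  0.1352] [ 0.5566 -0.0236  0.145 ]
0.15 43 [ 0.5407 -0.0412  0.1499] [ 0.5312 -0.0474  0.1452] [ 0.5583 -0.0267  0.1548]
0.16 45 [ 0.5403 -0.0414  0.1599] [ 0.5308 -0.0482  0.1551] [ 0.5578 -0.0266  0.1649]
0.17 46 [ 0.5409 -0.0415  0.1699] [ 0.5313 -0.0472  0.1655] [ 0.5579 -0.0266  0.1749]
0.18 45 [ 0.5406 -0.0419  0.1801] [ 0.5301 -0.0481  0.1753] [ 0.5578 -0.0288  0.1848]
0.19 26 [ 0.5358 -0.0415  0.1899] [ 0.5302 -0.0549  0.1852] [ 0.5516 -0.0301  0.1949]
```

View pics/s2.png

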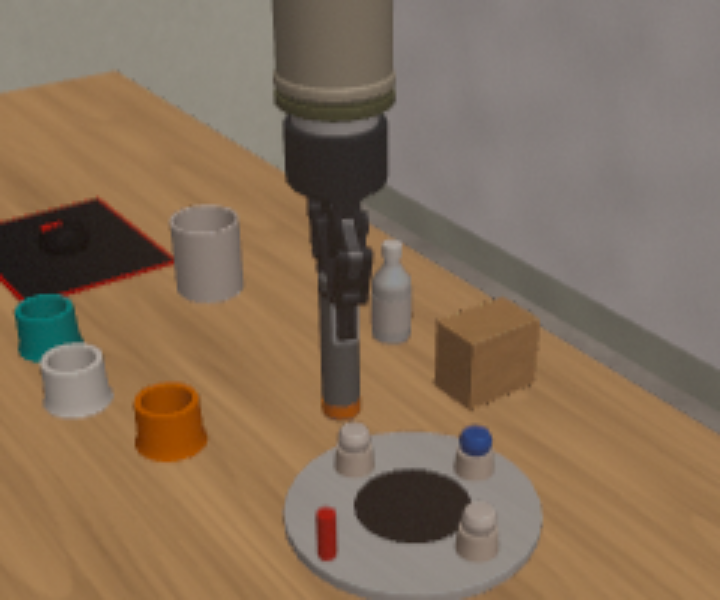

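The side view shows the torch held upright, orange end at about (341,410) in the crop, above the white model. The blue crown is at (475,440) and comes round next. I'll plan the follow from the fitted turning angle.

```bash
cat > plan.py <<'E'
import numpy as np,json
O=np.array([.572,-.1035]);X=np.array([.9231,-.3846]);Z=np.array([.3846,.9231])
def plan(t0,pos,th,zt=.2093,blend=0,calls=2):
    """th=(tref,theta,w); prints rows for successive calls"""
    tr,a,w=th;al=.0125+.025*w
    f=lambda t:O+.075*np.array([np.cos(a+w*(t-tr)-al/2*(t-tr)**2),np.sin(a+w*(t-tr)-al/2*(t-tr)**2)])
    p0=np.array(pos[:2]);z0=pos[2];base=p0
    for c in range(calls):
        rows=[]
        for k in range(1,11):
            n=c*10+k;g=f(t0+n/12);s=1 if n>=blend else (3*(n/blend)**2-2*(n/blend)**3)
            g=(1-s)*p0+s*g;d=g-base;rows.append({"offset":[round(float(d@X),4),round(z0-zt,4) if c==0 else 0,round(float(d@Z),4)],"yaw":0,"jaw":255})
        print(json.dumps(rows));print("end",g,t0+n/12); base=g
E
python3 -c "
from plan import *
plan(8.533,[.5473,-.0371,.2093],(8.4,6.30,1.015),blend=7)"
```

```text
[{"offset": [0.006, 0.0, -0.0004], "yaw": 0, "jaw": 255}, {"offset": [0.0208, 0.0, -0.0005], "yaw": 0, "jaw": 255}, {"offset": [0.0396, 0.0, 0.0007], "yaw": 0, "jaw": 255}, {"offset": [0.0583, 0.0, 0.0037], "yaw": 0, "jaw": 255}, {"offset": [0.0731, 0.0, 0.0079], "yaw": 0, "jaw": 255}, {"offset": [0.0811, 0.0, 0.0124], "yaw": 0, "jaw": 255}, {"offset": [0.0804, 0.0, 0.016], "yaw": 0, "jaw": 255}, {"offset": [0.0747, 0.0, 0.0184], "yaw": 0, "jaw": 255}, {"offset": [0.0689, 0.0, 0.0203], "yaw": 0, "jaw": 255}, {"offset": [0.0629, 0.0, 0.0218], "yaw": 0, "jaw": 255}]
end [ 0.61377923 -0.0412144 ] 9.366333333333333
[{"offset": [-0.006, 0, 0.0009], "yaw": 0, "jaw": 255}, {"offset": [-0.0121, 0, 0.0014], "yaw": 0, "jaw": 255}, {"offset": [-0.0182, 0, 0.0014], "yaw": 0, "jaw": 255}, {"offset": [-0.0242, 0, 0.0008], "yaw": 0, "jaw": 255}, {"offset": [-0.0301, 0, -0.0002], "yaw": 0, "jaw": 255}, {"offset": [-0.0359, 0, -0.0017], "yaw": 0, "jaw": 255}, {"offset": [-0.0416, 0, -0.0036], "yaw": 0, "jaw": 255}, {"offset": [-0.0471, 0, -0.006], "yaw": 0, "jaw": 255}, {"offset": [-0.0523, 0, -0.0087], "yaw": 0, "jaw": 255}, {"offset": [-0.0573, 0, -0.0119], "yaw": 0, "jaw": 255}]
end [ 0.55626684 -0.03016878] 10.199666666666666
```

Call:
move_arm:
  increments:
    - {"offset": [0.006, 0, 0], "yaw": 0, "jaw": 255}
    - {"offset": [0.021, 0, 0], "yaw": 0, "jaw": 255}
    - {"offset": [0.04, 0, 0.001], "yaw": 0, "jaw": 255}
    - {"offset": [0.058, 0, 0.004], "yaw": 0, "jaw": 255}
    - {"offset": [0.073, 0, 0.008], "yaw": 0, "jaw": 255}
    - {"offset": [0.081, 0, 0.0125], "yaw": 0, "jaw": 255}
    - {"offset": [0.0805, 0, 0.016], "yaw": 0, "jaw": 255}
    - {"offset": [0.0745, 0, 0.0185], "yaw": 0, "jaw": 255}
    - {"offset": [0.069, 0, 0.0205], "yaw": 0, "jaw": 255}
    - {"offset": [0.063, 0, 0.022], "yaw": 0, "jaw": 255}

```text
clock: 9.37
position: [0.6125, -0.0349, 0.209]
ee_rot: [-0.693, 0.137, -0.136, 0.695]
ft_force: [-0.8, -0.1, -0.8]
grip_width: 0.363
```

Run:
```python
from ang import *
o=manip.get_obs();print(o["position"],o["clock"])
ang("side")
print(manip.get_obs()["clock"])
import plan
plan.plan(manip.get_obs()["clock"],o["position"],(8.4,6.30,1.015))
```

```text
[ 0.61246382 -0.03492534  0.20895348] 9.3667
side 9.367 [('b', 51, np.float64(0.0739), 1.02), ('r', 79, np.float64(0.0928), 1.008)]
9.4167
[{"offset": [-0.0061, -0.0003, -0.004], "yaw": 0, "jaw": 255}, {"offset": [-0.0121, -0.0003, -0.0039], "yaw": 0, "jaw": 255}, {"offset": [-0.0182, -0.0003, -0.0042], "yaw": 0, "jaw": 255}, {"offset": [-0.0242, -0.0003, -0.005], "yaw": 0, "jaw": 255}, {"offset": [-0.03, -0.0003, -0.0063], "yaw": 0, "jaw": 255}, {"offset": [-0.0358, -0.0003, -0.0081], "yaw": 0, "jaw": 255}, {"offset": [-0.0413, -0.0003, -0.0103], "yaw": 0, "jaw": 255}, {"offset": [-0.0467, -0.0003, -0.0129], "yaw": 0, "jaw": 255}, {"offset": [-0.0518, -0.0003, -0.0159], "yaw": 0, "jaw": 255}, {"offset": [-0.0566, -0.0003, -0.0193], "yaw": 0, "jaw": 255}]
end [ 0.55279244 -0.03100124] 10.250033333333334
[{"offset": [-0.0045, 0, -0.0038], "yaw": 0, "jaw": 255}, {"offset": [-0.0087, 0, -0.0079], "yaw": 0, "jaw": 255}, {"offset": [-0.0126, 0, -0.0123], "yaw": 0, "jaw": 255}, {"offset": [-0.0161, 0, -0.0169], "yaw": 0, "jaw": 255}, {"offset": [-0.0192, 0, -0.0218], "yaw": 0, "jaw": 255}, {"offset": [-0.0219, 0, -0.027], "yaw": 0, "jaw": 255}, {"offset": [-0.0243, 0, -0.0323], "yaw": 0, "jaw": 255}, {"offset": [-0.0261, 0, -0.0377], "yaw": 0, "jaw": 255}, {"offset": [-0.0276, 0, -0.0432], "yaw": 0, "jaw": 255}, {"offset": [-0.0286, 0, -0.0489], "yaw": 0, "jaw": 255}]
end [ 0.5075764  -0.06509949] 11.083366666666667
```

Call:
move_arm:
  increments:
    - {"offset": [-0.0075, 0, -0.004], "yaw": 0, "jaw": 255}
    - {"offset": [-0.0135, 0, -0.004], "yaw": 0, "jaw": 255}
    - {"offset": [-0.0195, 0, -0.0045], "yaw": 0, "jaw": 255}
    - {"offset": [-0.0255, 0, -0.0055], "yaw": 0, "jaw": 255}
    - {"offset": [-0.0315, 0, -0.007], "yaw": 0, "jaw": 255}
    - {"offset": [-0.037, 0, -0.0085], "yaw": 0, "jaw": 255}
    - {"offset": [-0.0425, 0, -0.011], "yaw": 0, "jaw": 255}
    - {"offset": [-0.048, 0, -0.0135], "yaw": 0, "jaw": 255}
    - {"offset": [-0.053, 0, -0.0165], "yaw": 0, "jaw": 255}
    - {"offset": [-0.0575, 0, -0.02], "yaw": 0, "jaw": 255}

```text
clock: 10.25
position: [0.5505, -0.0311, 0.2091]
ee_rot: [-0.693, 0.136, -0.136, 0.695]
ft_force: [-0.6, -0.3, -0.7]
grip_width: 0.365
```

```bash
cat > step.py <<'E'
from ang import *
import plan,sys
o=manip.get_obs();q=o["position"];print(q,o["clock"],o["ee_rot"])
ang("side")
t=manip.get_obs()["clock"];th=tuple(map(float,sys.argv[1:4]))
a=lambda t:(th[1]+th[2]*(t-th[0])-(.0125+.025*th[2])/2*(t-th[0])**2)
A=a(o["clock"]);print("pred",A%(2*np.pi),"err mm",(q[:2]-plan.O-.075*np.array([np.cos(A),np.sin(A)]))*1000)
M=Ro.from_quat(o["ee_rot"]).as_matrix();plan.X=M[:2,0];plan.Z=M[:2,2]
plan.plan(t,q,th,calls=2)
E
python3 step.py 8.4 6.32 1.018
```

```text
[ 0.55046781 -0.03113449  0.20912161] 10.25 [-0.69283076  0.13647513 -0.13604955  0.69487452]
side 10.25 [('b', 58, np.float64(0.0749), 1.899), ('r', 69, np.float64(0.0942), 1.898)]
pred 1.8551727553204138 err mm [-0.49026831  0.37774617]
[{"offset": [-0.0064, -0.0002, -0.0065], "yaw": 0, "jaw": 255}, {"offset": [-0.0103, -0.0002, -0.0109], "yaw": 0, "jaw": 255}, {"offset": [-0.0139, -0.0002, -0.0155], "yaw": 0, "jaw": 255}, {"offset": [-0.0171, -0.0002, -0.0204], "yaw": 0, "jaw": 255}, {"offset": [-0.0199, -0.0002, -0.0255], "yaw": 0, "jaw": 255}, {"offset": [-0.0223, -0.0002, -0.0308], "yaw": 0, "jaw": 255}, {"offset": [-0.0242, -0.0002, -0.0363], "yaw": 0, "jaw": 255}, {"offset": [-0.0257, -0.0002, -0.0418], "yaw": 0, "jaw": 255}, {"offset": [-0.0268, -0.0002, -0.0475], "yaw": 0, "jaw": 255}, {"offset": [-0.0275, -0.0002, -0.0531], "yaw": 0, "jaw": 255}]
end [ 0.50493009 -0.06993474] 11.133333333333335
[{"offset": [-0.0002, 0, -0.0057], "yaw": 0, "jaw": 255}, {"offset": [-0.0, 0, -0.0114], "yaw": 0, "jaw": 255}, {"offset": [0.0006, 0, -0.017], "yaw": 0, "jaw": 255}, {"offset": [0.0017, 0, -0.0225], "yaw": 0, "jaw": 255}, {"offset": [0.0032, 0, -0.028], "yaw": 0, "jaw": 255}, {"offset": [0.005, 0, -0.0333], "yaw": 0, "jaw": 255}, {"offset": [0.0073, 0, -0.0384], "yaw": 0, "jaw": 255}, {"offset": [0.0099, 0, -0.0433], "yaw": 0, "jaw": 255}, {"offset": [0.0128, 0, -0.048], "yaw": 0, "jaw": 255}, {"offset": [0.0161, 0, -0.0524], "yaw": 0, "jaw": 255}]
end [ 0.50001917 -0.12456562] 11.966666666666667
```

Call:
move_arm:
  increments:
    - {"offset": [-0.0085, 0, -0.0085], "yaw": 0, "jaw": 255}
    - {"offset": [-0.0125, 0, -0.013], "yaw": 0, "jaw": 255}
    - {"offset": [-0.016, 0, -0.018], "yaw": 0, "jaw": 255}
    - {"offset": [-0.019, 0, -0.023], "yaw": 0, "jaw": 255}
    - {"offset": [-0.0215, 0, -0.028], "yaw": 0, "jaw": 255}
    - {"offset": [-0.0235, 0, -0.0335], "yaw": 0, "jaw": 255}
    - {"offset": [-0.025, 0, -0.039], "yaw": 0, "jaw": 255}
    - {"offset": [-0.0265, 0, -0.045], "yaw": 0, "jaw": 255}
    - {"offset": [-0.0275, 0, -0.0505], "yaw": 0, "jaw": 255}
    - {"offset": [-0.0275, 0, -0.056], "yaw": 0, "jaw": 255}

```text
clock: 11.13
position: [0.5028, -0.0737, 0.2091]
ee_rot: [-0.693, 0.137, -0.136, 0.695]
ft_force: [-0.3, -0.4, -1.2]
grip_width: 0.367
```

```bash
python3 step.py 10.25 8.181 .985
```

```text
[ 0.5027656  -0.07374146  0.20907045] 11.1333 [-0.69276884  0.13697052 -0.13621235  0.69480688]
side 11.133 [('b', 70, np.float64(0.0755), 2.733), ('r', 64, np.float64(0.0954), 2.739)]
pred 2.753382379674788 err mm [0.18470024 1.36860116]
[{"offset": [0.001, -0.0002, -0.0108], "yaw": 0, "jaw": 255}, {"offset": [0.0019, -0.0002, -0.0166], "yaw": 0, "jaw": 255}, {"offset": [0.0034, -0.0002, -0.0223], "yaw": 0, "jaw": 255}, {"offset": [0.0052, -0.0002, -0.0279], "yaw": 0, "jaw": 255}, {"offset": [0.0075, -0.0002, -0.0333], "yaw": 0, "jaw": 255}, {"offset": [0.0102, -0.0002, -0.0385], "yaw": 0, "jaw": 255}, {"offset": [0.0133, -0.0002, -0.0434], "yaw": 0, "jaw": 255}, {"offset": [0.0167, -0.0002, -0.0481], "yaw": 0, "jaw": 255}, {"offset": [0.0205, -0.0002, -0.0524], "yaw": 0, "jaw": 255}, {"offset": [0.0246, -0.0002, -0.0565], "yaw": 0, "jaw": 255}]
end [ 0.50409331 -0.13533837] 12.016633333333333
[{"offset": [0.0044, 0, -0.0037], "yaw": 0, "jaw": 255}, {"offset": [0.009, 0, -0.0071], "yaw": 0, "jaw": 255}, {"offset": [0.0138, 0, -0.0101], "yaw": 0, "jaw": 255}, {"offset": [0.0189, 0, -0.0127], "yaw": 0, "jaw": 255}, {"offset": [0.0241, 0, -0.0149], "yaw": 0, "jaw": 255}, {"offset": [0.0294, 0, -0.0167], "yaw": 0, "jaw": 255}, {"offset": [0.0349, 0, -0.0181], "yaw": 0, "jaw": 255}, {"offset": [0.0404, 0, -0.0191], "yaw": 0, "jaw": 255}, {"offset": [0.0459, 0, -0.0196], "yaw": 0, "jaw": 255}, {"offset": [0.0515, 0, -0.0198], "yaw": 0, "jaw": 255}]
end [ 0.54424461 -0.17317523] 12.849966666666665
```

Call:
move_arm:
  increments:
    - {"offset": [0.001, 0, -0.01], "yaw": 0, "jaw": 255}
    - {"offset": [0.002, 0, -0.0155], "yaw": 0, "jaw": 255}
    - {"offset": [0.003, 0, -0.0215], "yaw": 0, "jaw": 255}
    - {"offset": [0.005, 0, -0.027], "yaw": 0, "jaw": 255}
    - {"offset": [0.007, 0, -0.0325], "yaw": 0, "jaw": 255}
    - {"offset": [0.01, 0, -0.0375], "yaw": 0, "jaw": 255}
    - {"offset": [0.013, 0, -0.0425], "yaw": 0, "jaw": 255}
    - {"offset": [0.016, 0, -0.0475], "yaw": 0, "jaw": 255}
    - {"offset": [0.02, 0, -0.0515], "yaw": 0, "jaw": 255}
    - {"offset": [0.024, 0, -0.056], "yaw": 0, "jaw": 255}

```text
clock: 12.02
position: [0.5037, -0.1363, 0.2089]
ee_rot: [-0.693, 0.137, -0.137, 0.695]
ft_force: [0.6, 0.0, -1.0]
grip_width: 0.363
```

```bash
python3 step.py 11.133 2.743 .953
```

```text
[ 0.50366751 -0.13628952  0.20892041] 12.0167 [-0.6927968   0.13732735 -0.13662016  0.69462848]
side 12.017 [('b', 80, np.float64(0.0756), 3.535), ('r', 61, np.float64(0.0958), 3.548)]
pred 3.5709825371553756 err mm [-0.14099217 -1.56581207]
[{"offset": [0.0066, -0.0004, -0.0043], "yaw": 0, "jaw": 255}, {"offset": [0.0114, -0.0004, -0.0075], "yaw": 0, "jaw": 255}, {"offset": [0.0163, -0.0004, -0.0103], "yaw": 0, "jaw": 255}, {"offset": [0.0215, -0.0004, -0.0127], "yaw": 0, "jaw": 255}, {"offset": [0.0267, -0.0004, -0.0148], "yaw": 0, "jaw": 255}, {"offset": [0.0321, -0.0004, -0.0164], "yaw": 0, "jaw": 255}, {"offset": [0.0376, -0.0004, -0.0175], "yaw": 0, "jaw": 255}, {"offset": [0.0432, -0.0004, -0.0183], "yaw": 0, "jaw": 255}, {"offset": [0.0488, -0.0004, -0.0187], "yaw": 0, "jaw": 255}, {"offset": [0.0543, -0.0004, -0.0186], "yaw": 0, "jaw": 255}]
end [ 0.54683884 -0.17415349] 12.900033333333335
[{"offset": [0.0055, 0, 0.0005], "yaw": 0, "jaw": 255}, {"offset": [0.011, 0, 0.0013], "yaw": 0, "jaw": 255}, {"offset": [0.0163, 0, 0.0026], "yaw": 0, "jaw": 255}, {"offset": [0.0216, 0, 0.0043], "yaw": 0, "jaw": 255}, {"offset": [0.0267, 0, 0.0063], "yaw": 0, "jaw": 255}, {"offset": [0.0316, 0, 0.0087], "yaw": 0, "jaw": 255}, {"offset": [0.0363, 0, 0.0114], "yaw": 0, "jaw": 255}, {"offset": [0.0407, 0, 0.0144], "yaw": 0, "jaw": 255}, {"offset": [0.045, 0, 0.0178], "yaw": 0, "jaw": 255}, {"offset": [0.0489, 0, 0.0214], "yaw": 0, "jaw": 255}]
end [ 0.60023277 -0.17298317] 13.733366666666667
```

Call:
move_arm:
  increments:
    - {"offset": [0.0045, 0, -0.003], "yaw": 0, "jaw": 255}
    - {"offset": [0.009, 0, -0.006], "yaw": 0, "jaw": 255}
    - {"offset": [0.0135, 0, -0.009], "yaw": 0, "jaw": 255}
    - {"offset": [0.0185, 0, -0.0115], "yaw": 0, "jaw": 255}
    - {"offset": [0.0235, 0, -0.0135], "yaw": 0, "jaw": 255}
    - {"offset": [0.0285, 0, -0.0155], "yaw": 0, "jaw": 255}
    - {"offset": [0.034, 0, -0.017], "yaw": 0, "jaw": 255}
    - {"offset": [0.039, 0, -0.018], "yaw": 0, "jaw": 255}
    - {"offset": [0.0445, 0, -0.0185], "yaw": 0, "jaw": 255}
    - {"offset": [0.05, 0, -0.0185], "yaw": 0, "jaw": 255}

```text
clock: 12.9
position: [0.5435, -0.1738, 0.2089]
ee_rot: [-0.693, 0.138, -0.137, 0.694]
ft_force: [0.0, -0.7, -1.1]
grip_width: 0.363
```

```bash
python3 step.py 12.017 3.542 .9
```

```text
[ 0.5434759  -0.17383143  0.20888012] 12.9 [-0.69294649  0.13752615 -0.13707328  0.69435051]
side 12.9 [('b', 82, np.float64(0.0744), 4.327), ('r', 63, np.float64(0.0958), 4.338)]
pred 4.3230554425 err mm [-0.05621129 -0.9442624 ]
[{"offset": [0.0083, -0.0004, 0.0014], "yaw": 0, "jaw": 255}, {"offset": [0.0137, -0.0004, 0.0022], "yaw": 0, "jaw": 255}, {"offset": [0.0189, -0.0004, 0.0034], "yaw": 0, "jaw": 255}, {"offset": [0.024, -0.0004, 0.005], "yaw": 0, "jaw": 255}, {"offset": [0.029, -0.0004, 0.0069], "yaw": 0, "jaw": 255}, {"offset": [0.0338, -0.0004, 0.0092], "yaw": 0, "jaw": 255}, {"offset": [0.0385, -0.0004, 0.0118], "yaw": 0, "jaw": 255}, {"offset": [0.0429, -0.0004, 0.0147], "yaw": 0, "jaw": 255}, {"offset": [0.0471, -0.0004, 0.0178], "yaw": 0, "jaw": 255}, {"offset": [0.051, -0.0004, 0.0213], "yaw": 0, "jaw": 255}]
end [ 0.59875103 -0.17356698] 13.783333333333333
[{"offset": [0.0037, 0, 0.0037], "yaw": 0, "jaw": 255}, {"offset": [0.0071, 0, 0.0077], "yaw": 0, "jaw": 255}, {"offset": [0.0102, 0, 0.0118], "yaw": 0, "jaw": 255}, {"offset": [0.013, 0, 0.0162], "yaw": 0, "jaw": 255}, {"offset": [0.0155, 0, 0.0207], "yaw": 0, "jaw": 255}, {"offset": [0.0176, 0, 0.0253], "yaw": 0, "jaw": 255}, {"offset": [0.0195, 0, 0.0301], "yaw": 0, "jaw": 255}, {"offset": [0.021, 0, 0.035], "yaw": 0, "jaw": 255}, {"offset": [0.0221, 0, 0.04], "yaw": 0, "jaw": 255}, {"offset": [0.023, 0, 0.0449], "yaw": 0, "jaw": 255}]
end [ 0.63709557 -0.14075006] 14.616666666666665
```

Call:
move_arm:
  increments:
    - {"offset": [0.0085, 0, 0.0015], "yaw": 0, "jaw": 255}
    - {"offset": [0.0137, 0, 0.002], "yaw": 0, "jaw": 255}
    - {"offset": [0.019, 0, 0.0035], "yaw": 0, "jaw": 255}
    - {"offset": [0.024, 0, 0.005], "yaw": 0, "jaw": 255}
    - {"offset": [0.029, 0, 0.007], "yaw": 0, "jaw": 255}
    - {"offset": [0.034, 0, 0.009], "yaw": 0, "jaw": 255}
    - {"offset": [0.0385, 0, 0.012], "yaw": 0, "jaw": 255}
    - {"offset": [0.043, 0, 0.0145], "yaw": 0, "jaw": 255}
    - {"offset": [0.047, 0, 0.018], "yaw": 0, "jaw": 255}
    - {"offset": [0.051, 0, 0.0215], "yaw": 0, "jaw": 255}

```text
clock: 13.78
position: [0.6001, -0.1732, 0.2089]
ee_rot: [-0.693, 0.137, -0.137, 0.694]
ft_force: [0.1, 0.1, -1.2]
grip_width: 0.366
```

```bash
python3 step.py 12.9 4.332 .872
```

```text
[ 0.60006071 -0.1732241   0.2088677 ] 13.7833 [-0.69307729  0.13724705 -0.13713567  0.69426286]
side 13.783 [('b', 70, np.float64(0.0745), 5.1), ('r', 68, np.float64(0.0964), 5.096)]
pred 5.0888568460365 err mm [0.48786202 0.02357734]
[{"offset": [0.0053, -0.0004, 0.0059], "yaw": 0, "jaw": 255}, {"offset": [0.0085, -0.0004, 0.0101], "yaw": 0, "jaw": 255}, {"offset": [0.0113, -0.0004, 0.0144], "yaw": 0, "jaw": 255}, {"offset": [0.0139, -0.0004, 0.0189], "yaw": 0, "jaw": 255}, {"offset": [0.0162, -0.0004, 0.0236], "yaw": 0, "jaw": 255}, {"offset": [0.0181, -0.0004, 0.0284], "yaw": 0, "jaw": 255}, {"offset": [0.0196, -0.0004, 0.0332], "yaw": 0, "jaw": 255}, {"offset": [0.0209, -0.0004, 0.0382], "yaw": 0, "jaw": 255}, {"offset": [0.0218, -0.0004, 0.0432], "yaw": 0, "jaw": 255}, {"offset": [0.0223, -0.0004, 0.0483], "yaw": 0, "jaw": 255}]
end [ 0.6390633  -0.13707848] 14.666633333333333
[{"offset": [0.0002, 0, 0.0051], "yaw": 0, "jaw": 255}, {"offset": [0.0001, 0, 0.0101], "yaw": 0, "jaw": 255}, {"offset": [-0.0004, 0, 0.0151], "yaw": 0, "jaw": 255}, {"offset": [-0.0012, 0, 0.02], "yaw": 0, "jaw": 255}, {"offset": [-0.0023, 0, 0.0249], "yaw": 0, "jaw": 255}, {"offset": [-0.0038, 0, 0.0297], "yaw": 0, "jaw": 255}, {"offset": [-0.0055, 0, 0.0343], "yaw": 0, "jaw": 255}, {"offset": [-0.0076, 0, 0.0388], "yaw": 0, "jaw": 255}, {"offset": [-0.0099, 0, 0.0431], "yaw": 0, "jaw": 255}, {"offset": [-0.0125, 0, 0.0473], "yaw": 0, "jaw": 255}]
end [ 0.64550418 -0.08859579] 15.499966666666666
```

Call:
move_arm:
  increments:
    - {"offset": [0.0053, 0, 0.006], "yaw": 0, "jaw": 255}
    - {"offset": [0.0085, 0, 0.01], "yaw": 0, "jaw": 255}
    - {"offset": [0.0115, 0, 0.0145], "yaw": 0, "jaw": 255}
    - {"offset": [0.014, 0, 0.019], "yaw": 0, "jaw": 255}
    - {"offset": [0.016, 0, 0.0235], "yaw": 0, "jaw": 255}
    - {"offset": [0.018, 0, 0.0285], "yaw": 0, "jaw": 255}
    - {"offset": [0.0195, 0, 0.033], "yaw": 0, "jaw": 255}
    - {"offset": [0.021, 0, 0.038], "yaw": 0, "jaw": 255}
    - {"offset": [0.022, 0, 0.043], "yaw": 0, "jaw": 255}
    - {"offset": [0.0225, 0, 0.0485], "yaw": 0, "jaw": 255}

```text
clock: 14.67
position: [0.6404, -0.1357, 0.2088]
ee_rot: [-0.693, 0.137, -0.137, 0.694]
ft_force: [0.5, -0.2, -1.2]
grip_width: 0.363
```

```bash
python3 step.py 13.783 5.098 .842
python3 - <<'E'
from ang import *
p=manip.camera("side");save(p,"s3.png",(240,100,400,260),4)
E
```

```text
[ 0.64035919 -0.1357267   0.20882704] 14.6667 [-0.69309577  0.13680333 -0.1368903   0.69438041]
side 14.667 [('b', 60, np.float64(0.0743), 5.843), ('r', 83, np.float64(0.0959), 5.835)]
pred 5.828975371550251 err mm [0.96359198 0.67973517]
[{"offset": [-0.0005, -0.0005, 0.0071], "yaw": 0, "jaw": 255}, {"offset": [-0.0009, -0.0005, 0.0121], "yaw": 0, "jaw": 255}, {"offset": [-0.0017, -0.0005, 0.0171], "yaw": 0, "jaw": 255}, {"offset": [-0.0027, -0.0005, 0.022], "yaw": 0, "jaw": 255}, {"offset": [-0.0041, -0.0005, 0.0268], "yaw": 0, "jaw": 255}, {"offset": [-0.0057, -0.0005, 0.0315], "yaw": 0, "jaw": 255}, {"offset": [-0.0077, -0.0005, 0.036], "yaw": 0, "jaw": 255}, {"offset": [-0.01, -0.0005, 0.0404], "yaw": 0, "jaw": 255}, {"offset": [-0.0125, -0.0005, 0.0446], "yaw": 0, "jaw": 255}, {"offset": [-0.0153, -0.0005, 0.0486], "yaw": 0, "jaw": 255}]
end [ 0.64466326 -0.08492447] 15.550033333333333
[{"offset": [-0.003, 0, 0.0038], "yaw": 0, "jaw": 255}, {"offset": [-0.0063, 0, 0.0074], "yaw": 0, "jaw": 255}, {"offset": [-0.0098, 0, 0.0108], "yaw": 0, "jaw": 255}, {"offset": [-0.0135, 0, 0.0139], "yaw": 0, "jaw": 255}, {"offset": [-0.0173, 0, 0.0168], "yaw": 0, "jaw": 255}, {"offset": [-0.0214, 0, 0.0194], "yaw": 0, "jaw": 255}, {"offset": [-0.0255, 0, 0.0217], "yaw": 0, "jaw": 255}, {"offset": [-0.0298, 0, 0.0238], "yaw": 0, "jaw": 255}, {"offset": [-0.0342, 0, 0.0256], "yaw": 0, "jaw": 255}, {"offset": [-0.0387, 0, 0.0271], "yaw": 0, "jaw": 255}]
end [ 0.61915387 -0.04517751] 16.383366666666667
```

View pics/s3.png

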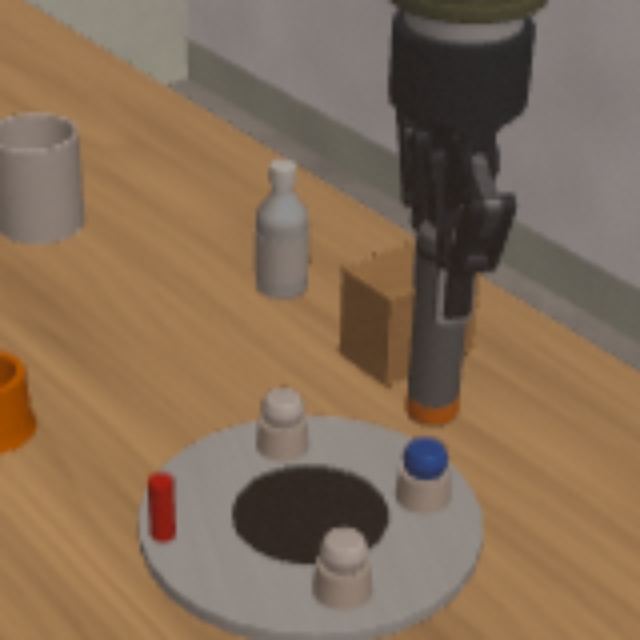

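The side view shows the orange end at (433,412), directly over the blue crown at (425,455) with a clear gap. I'll follow a bit longer for margin, then carry the torch back.

Call:
move_arm:
  increments:
    - {"offset": [-0.0005, 0, 0.01], "yaw": 0, "jaw": 255}
    - {"offset": [-0.0015, 0, 0.0155], "yaw": 0, "jaw": 255}
    - {"offset": [-0.0025, 0, 0.0205], "yaw": 0, "jaw": 255}
    - {"offset": [-0.0035, 0, 0.0255], "yaw": 0, "jaw": 255}
    - {"offset": [-0.005, 0, 0.03], "yaw": 0, "jaw": 255}
    - {"offset": [-0.007, 0, 0.0345], "yaw": 0, "jaw": 255}
    - {"offset": [-0.009, 0, 0.039], "yaw": 0, "jaw": 255}
    - {"offset": [-0.0115, 0, 0.043], "yaw": 0, "jaw": 255}
    - {"offset": [-0.014, 0, 0.047], "yaw": 0, "jaw": 255}
    - {"offset": [-0.017, 0, 0.0505], "yaw": 0, "jaw": 255}

```text
clock: 15.6
position: [0.6439, -0.081, 0.2088]
ee_rot: [-0.693, 0.136, -0.136, 0.695]
ft_force: [0.5, 0.3, -1.2]
grip_width: 0.36
```

```bash
python3 step.py 14.667 5.839 .815 | head -4
```

```text
[ 0.64389611 -0.08100186  0.20881419] 15.6 [-0.69301401  0.13622721 -0.13625486  0.69470019]
side 15.6 [('b', 52, np.float64(0.0743), 0.328), ('r', 83, np.float64(0.0952), 0.32)]
pred 0.3019010298829139 err mm [0.28813391 0.19795771]
[{"offset": [-0.0055, -0.0005, 0.0055], "yaw": 0, "jaw": 255}, {"offset": [-0.0091, -0.0005, 0.0088], "yaw": 0, "jaw": 255}, {"offset": [-0.0128, -0.0005, 0.0118], "yaw": 0, "jaw": 255}, {"offset": [-0.0168, -0.0005, 0.0146], "yaw": 0, "jaw": 255}, {"offset": [-0.0209, -0.0005, 0.0171], "yaw": 0, "jaw": 255}, {"offset": [-0.0251, -0.0005, 0.0194], "yaw": 0, "jaw": 255}, {"offset": [-0.0295, -0.0005, 0.0213], "yaw": 0, "jaw": 255}, {"offset": [-0.0339, -0.0005, 0.023], "yaw": 0, "jaw": 255}, {"offset": [-0.0385, -0.0005, 0.0244], "yaw": 0, "jaw": 255}, {"offset": [-0.0431, -0.0005, 0.0255], "yaw": 0, "jaw": 255}]
```

Call:
move_arm:
  increments:
    - {"offset": [-0.012, -0.01, 0.009], "yaw": 0, "jaw": 255}
    - {"offset": [-0.036, -0.02, 0.027], "yaw": 0, "jaw": 255}
    - {"offset": [-0.064, -0.02, 0.048], "yaw": 0, "jaw": 255}
    - {"offset": [-0.092, -0.02, 0.069], "yaw": 0, "jaw": 255}
    - {"offset": [-0.12, -0.02, 0.09], "yaw": 0, "jaw": 255}
    - {"offset": [-0.148, -0.02, 0.111], "yaw": 0, "jaw": 255}
    - {"offset": [-0.176, -0.02, 0.132], "yaw": 0, "jaw": 255}
    - {"offset": [-0.204, -0.02, 0.153], "yaw": 0, "jaw": 255}
    - {"offset": [-0.232, -0.02, 0.174], "yaw": 0, "jaw": 255}
    - {"offset": [-0.26, -0.02, 0.195], "yaw": 0, "jaw": 255}

```text
clock: 16.48
position: [0.4754, 0.1998, 0.2299]
ee_rot: [-0.693, 0.136, -0.136, 0.695]
ft_force: [1.6, -0.1, -1.3]
grip_width: 0.364
```

Call:
move_arm:
  increments:
    - {"offset": [-0.025, 0, 0.018], "yaw": 0, "jaw": 255}
    - {"offset": [-0.047, 0, 0.035], "yaw": 0, "jaw": 255}
    - {"offset": [-0.065, 0, 0.048], "yaw": 0, "jaw": 255}
    - {"offset": [-0.075, 0, 0.055], "yaw": 0, "jaw": 255}
    - {"offset": [-0.0766, 0, 0.057], "yaw": 0, "jaw": 255}
    - {"offset": [-0.0766, 0, 0.057], "yaw": 0, "jaw": 255}

```text
clock: 16.98
position: [0.4259, 0.2818, 0.2302]
ee_rot: [-0.693, 0.135, -0.136, 0.695]
ft_force: [0.4, 0.3, -0.8]
grip_width: 0.365
```

Run:
```python
from h import *
np.set_printoptions(precision=4,suppress=True)
o=manip.get_obs();q=o["position"];print(q,o["ee_rot"],o["grip_width"],o["clock"])
for n in("top","side"):
    p=manip.camera(n);C=cloud(p);x,y,z=C[...,0],C[...,1],C[...,2]
    m=(z>.042)&(z<.055)&(np.hypot(x-.4295,y-.277)<.045);Q=C[m]
    print(n,"rim",m.sum(),Q.mean(0),(Q.min(0)+Q.max(0))/2)
    m=(np.hypot(x-q[0],y-q[1])<.04)&(z>.115)&(z<.18);Q=C[m]
    if len(Q): print("torch",m.sum(),Q.min(0),Q.max(0),Q.mean(0))
save(p,"s4.png",(180,80,300,220),5)
```

```text
[0.4259 0.2818 0.2302] [-0.6926  0.1354 -0.1357  0.6954] 0.36534950786740605 16.9833
top rim 71 [0.4345 0.2681 0.0491] [0.4293 0.2771 0.0485]
torch 13 [0.4268 0.2643 0.1428] [0.4404 0.2751 0.1794] [0.4328 0.2682 0.1571]
side rim 144 [0.4304 0.2804 0.0474] [0.4301 0.2828 0.047 ]
torch 169 [0.4102 0.2631 0.1341] [0.4414 0.2914 0.1798] [0.4231 0.2718 0.1578]
```

View pics/s4.png

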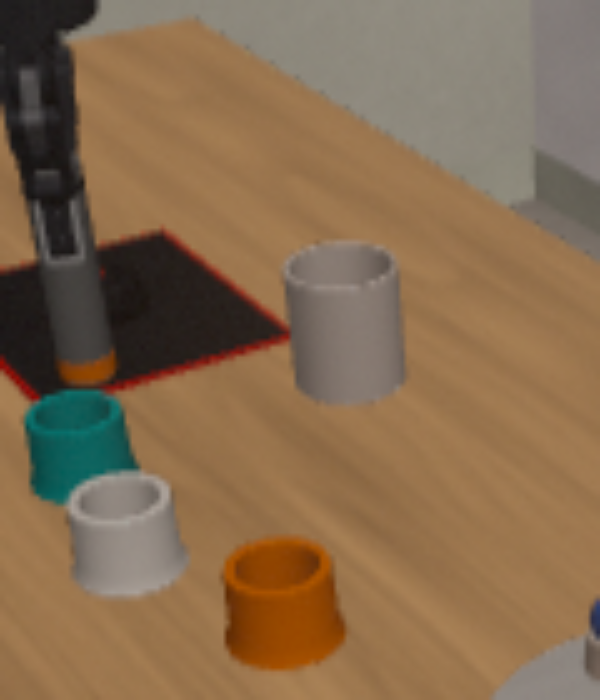

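The view shows the torch upright, with the white cup below it and in front in the picture. I'll align by a few mm and lower it.

Call:
move_arm:
  increments:
    - {"offset": [0.004, 0, 0], "yaw": 0, "jaw": 255}
    - {"offset": [0.0045, 0.015, 0], "yaw": 0, "jaw": 255}
    - {"offset": [0.0045, 0.04, 0], "yaw": 0, "jaw": 255}
    - {"offset": [0.0045, 0.06, 0], "yaw": 0, "jaw": 255}
    - {"offset": [0.0045, 0.075, 0], "yaw": 0, "jaw": 255}
    - {"offset": [0.0045, 0.088, 0], "yaw": 0, "jaw": 255}
    - {"offset": [0.0045, 0.098, 0], "yaw": 0, "jaw": 255}
    - {"offset": [0.0045, 0.107, 0], "yaw": 0, "jaw": 255}
    - {"offset": [0.0045, 0.114, 0], "yaw": 0, "jaw": 255}
    - {"offset": [0.0045, 0.114, 0], "yaw": 0, "jaw": 255}

```text
clock: 17.92
position: [0.4309, 0.2783, 0.1151]
ee_rot: [-0.693, 0.137, -0.137, 0.694]
ft_force: [0.6, -0.2, -0.3]
grip_width: 0.368
```

Run:
```python
from h import *
np.set_printoptions(precision=4,suppress=True)
p=manip.camera("side");q=manip.get_obs()["position"];save(p,"s5.png",(180,120,260,220),5)
```

```text
(no output)
```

View pics/s5.png

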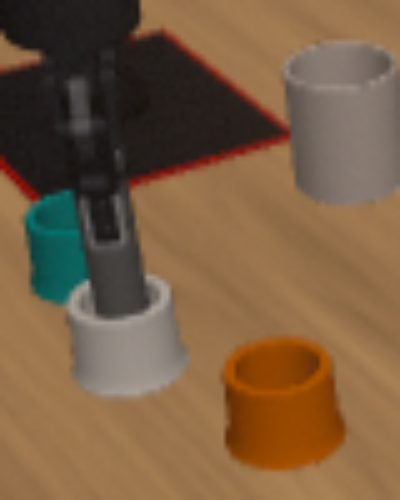

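The torch is in the white cup with no side force. I'll lower the last 1 cm, release, then retreat.

Call:
move_arm:
  increments:
    - {"offset": [0, 0.004, 0.001], "yaw": 0, "jaw": 255}
    - {"offset": [0, 0.008, 0.002], "yaw": 0, "jaw": 255}
    - {"offset": [0, 0.0105, 0.002], "yaw": 0, "jaw": 255}
    - {"offset": [0, 0.0105, 0.002], "yaw": 0, "jaw": 255}
    - {"offset": [0, 0.0105, 0.002], "yaw": 0, "jaw": 255}

```text
clock: 18.38
position: [0.4319, 0.2805, 0.1054]
ee_rot: [-0.693, 0.137, -0.137, 0.695]
ft_force: [-0.4, -0.6, -1.2]
grip_width: 0.366
```

Call:
move_arm:
  increments:
    - {"offset": [0, 0, 0], "yaw": 0, "jaw": 120}
    - {"offset": [0, 0, 0], "yaw": 0, "jaw": 80}
    - {"offset": [0, 0, 0], "yaw": 0, "jaw": 40}
    - {"offset": [0, 0, 0], "yaw": 0, "jaw": 0}
    - {"offset": [0, 0, 0], "yaw": 0, "jaw": 0}
    - {"offset": [0, 0, 0], "yaw": 0, "jaw": 0}
    - {"offset": [0, 0, 0], "yaw": 0, "jaw": 0}
    - {"offset": [0, 0, 0], "yaw": 0, "jaw": 0}

```text
clock: 19.05
position: [0.4319, 0.2805, 0.1054]
ee_rot: [-0.693, 0.137, -0.137, 0.695]
ft_force: [0.5, -0.5, -1.4]
grip_width: 0.997
```

Call:
move_arm:
  increments:
    - {"offset": [0, -0.01, 0], "yaw": 0, "jaw": 0}
    - {"offset": [0, -0.03, 0], "yaw": 0, "jaw": 0}
    - {"offset": [0, -0.055, 0], "yaw": 0, "jaw": 0}
    - {"offset": [0, -0.085, 0], "yaw": 0, "jaw": 0}
    - {"offset": [0, -0.115, 0], "yaw": 0, "jaw": 0}
    - {"offset": [0, -0.135, 0], "yaw": 0, "jaw": 0}
    - {"offset": [0, -0.14, 0], "yaw": 0, "jaw": 0}
    - {"offset": [0, -0.14, 0], "yaw": 0, "jaw": 0}

```text
clock: 19.72
position: [0.4325, 0.2805, 0.2475]
ee_rot: [-0.692, 0.136, -0.137, 0.696]
ft_force: [-1.2, -0.5, 0.1]
grip_width: 1.0
```

Run:
```python
from h import *
np.set_printoptions(precision=4,suppress=True)
o=manip.get_obs();print(o["position"],o["ft_force"],o["grip_width"],o["clock"])
p=manip.camera("side");save(p,"s6.png",(180,120,260,220),5)
C=cloud(p);x,y,z=C[...,0],C[...,1],C[...,2]
m=(z>.13)&(z<.15)&(np.hypot(x-.43,y-.28)<.04);Q=C[m];print("top",m.sum(),Q.mean(0),Q.max(0),Q.min(0))
m=(z>.042)&(z<.055)&(np.hypot(x-.4295,y-.277)<.045);Q=C[m];print("rim",(Q.min(0)+Q.max(0))/2)
```

```text
[0.4325 0.2805 0.2475] [-1.1607 -0.5     0.0956] 1.0004288397951255 19.7167
top 71 [0.4309 0.278  0.136 ] [0.447  0.2978 0.1401] [0.4173 0.2631 0.13  ]
rim [0.4298 0.2813 0.0484]
```

View pics/s6.png

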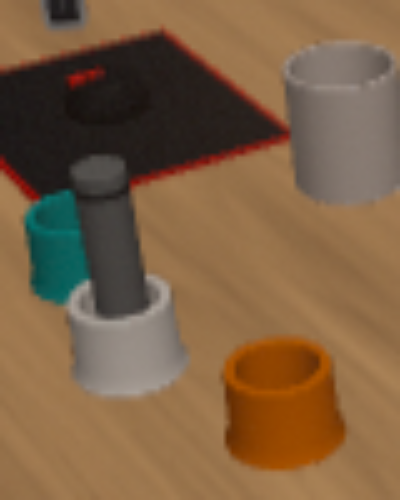

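The torch stands released in its holder, top at 0.138–0.140 m as at the start and within about 2 mm of its original place. The gripper is clear, so I'm handing in.

```bash
python3 -c "
from workcell import manip
print(manip.hand_in(), manip.get_obs()['clock'])"
```

```text
the job is handed in; nothing more can be done
the job is handed in; nothing more can be done
```

The job is done and handed in at about 20 s of the 54 s allowed. My own checks all passed, but `hand_in` gives no verdict.

- **Push:** I pushed the red knob with closed fingers to about 1.2 rad/s, and the platter then coasted untouched. It was still turning at about 0.8 rad/s when the follow ended, so it stayed within the allowed range.
- **Follow:** The torch's light end stayed over the blue crown for about 6 s, roughly 27 mm above it. At each check the commanded position was within about 2 mm of the predicted crown position. That prediction was off from the camera by up to about 3 mm. One side picture suggested the torch was about 5 mm off to one side, still well inside the 20 mm allowed.
- **Return:** The torch stands upright and released in the white holder. Its top is at 0.138–0.140 m, as at the start, and within about 2 mm of where it stood before. The gripper is clear above it.
- **Bystanders:** I never went near any of them. In the last pictures the mug and both look-alike cups were unmoved. I did not re-measure the spray bottle, carton, spare model or spatula at the end.

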